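# Set the bolts of the sample boards and rack them

### The arm

A 6-joint arm with a two-finger parallel gripper is mounted at the origin on a cart in front of the work surface, level with it; the furniture and walls round the work are solid. World frame = base frame: x ahead of the robot, y to its left, z up, the work surface at z = 0. Lengths are in m, angles in rad, forces in N, time in s.
With the tool pointing down it reaches from about 0.35 to 0.8 m from the base axis. Payload 7.3 kg.
Tool frame: the origin (TCP) lies between the finger pads; the fingertips stand 25 mm ahead of it and the grasp point (between the pads) lies 6 mm ahead of it (r.tip_extent is the distance from the TCP to the fingertips, in m); z points along the fingers, y is the direction in which the jaws open and shut (so a half turn about z gives the same grasp; the last joint's range is limited). The gripper opens to 85 mm and grips with 20 to 120 N. Pads are 22 mm wide; open, the fingers measure 114 mm over their backs; the gripper's body (76 mm by 85 mm) begins 54 mm behind the grasp point. The pads swing forward as they close: fully open they stand 13 mm farther back than shut.
Start: joints at [1.055, 0.342, 1.524, -0, 1.275, -0.146], TCP at [0.19, 0.49, 0.256] pointing down, gripper open.
Joint ranges: [-2.53, 2.53], [-0.77, 2.02], [0.04, 2.7], [-1, 4.14], [0.28, 2.66], [-3.11, 3.11]. Speed limits (rad/s): [2.57, 2.57, 3.14, 3.14, 3.14, 3.14].

### API

Orientations are given as a unit quaternion [x, y, z, w].
In Python, from workcell import r, command_gripper, optics gives the robot as it stands. The module is installed in compiled form; this text tells all that it offers. Calls block until the motion is done:
- r.reach(position, orientation): joint-space move of the TCP to a pose.
- r.move_straight(position, orientation=None, speed=0.15, max_force=None): straight line of the TCP; orientation=None keeps the orientation; speed is the mean speed in m/s. With max_force (N) it stops when the force on the tool has changed by that much, and returns True; else False.
- r.movej(angles): joint-space move.
- command_gripper(opening, force=None): finger opening in m; force is the grip in N (None keeps the last); returns when the fingers have stopped.
- r.hold(seconds).
- r.solve_ik(position, orientation): joint angles nearest the present ones, or None.
- r.read_state(): the state.
- optics.get_image(name): name is "side" or "top"; returns (picture, depth): 420x560x3 uint8, red, green, blue; 420x560 float32, m along the optical axis (not along the pixel's ray), 0 where there is no reading.
- optics.camera_model(name): a dict with "K" (3x3 intrinsics, pixels), "R" (3x3) and "t" (3): a world point X has camera coordinates R X + t. Camera axes: x right, y down, z forward; pixel columns grow to the right and rows downward; lengths in m; the calibration is good to about 2 mm. A picture is of the moment at which its call begins. camera_model takes no time and is no camera call.
A pose or a line that the arm cannot do raises r.PlanningError and nothing moves.
- r.finish_job(): hands the job in, once; it reports no verdict.
The state is a dict: "time_s": time; "joint_positions": joint angles; "dq": joint speeds; "tau": joint torques, N m; "eef_pos": TCP position; "eef_rot": TCP orientation; "contact_force": force on the tool from outside, world axes, zero at the start; "torque": the same for the moment, N m; "grip_width": finger opening in m.
Only numpy, scipy, OpenCV 4.12 (cv2) and the standard library are available. Lean on these libraries where they do the work, as an engineer would, in place of code of your own. Each camera call takes 0.05 s, during which the arm holds its last target. There are 200 camera calls.

### The job

Each plywood board on the bench has steel bolts standing out of three of its edges: press each well below its edge by pushing the board squarely onto the nose of the steel stop until the edge meets the bar, with a quarter turn between one edge and the next. Then slide every board flat into a groove of the wooden rack, under the lips, fully home against the back stop, one board to a groove, and let go.

Things in the scene. Friction and masses are not known exactly. Their poses are not given: they have to be found in the camera images.
- board1_c (a point): loose plywood board 80x80x14 mm, 0.3 kg, lying flat; grip block on its middle 42 mm (own x) by 24 mm (own y), top 66 mm above the underside. Point: centre, 33 mm above the underside. Dark steel bolts (14 mm wide, 3 to 11 mm above the underside) stand out of the middles of the +y (left), +x (front) and -y (right) edges, in 16 mm wide notches open above. 2 or 3 such boards.
- board1_left (a joint): how far the left bolt (in the +y edge) of board1 is pushed in, m: at 0 it stands 10 mm proud of the edge, at 0.010 it is flush, at 0.016 it is 6 mm below the edge (as deep as the stop's nose goes), 0.018 at most. Stiff by friction (about 4 N), it stays where it is left.
- board1_front (a joint): how far the front bolt (in the +x edge) of board1 is pushed in, m: at 0 it stands 10 mm proud of the edge, at 0.010 it is flush, at 0.016 it is 6 mm below the edge (as deep as the stop's nose goes), 0.018 at most. Stiff by friction (about 4 N), it stays where it is left.
- board1_right (a joint): how far the right bolt (in the -y edge) of board1 is pushed in, m: at 0 it stands 10 mm proud of the edge, at 0.010 it is flush, at 0.016 it is 6 mm below the edge (as deep as the stop's nose goes), 0.018 at most. Stiff by friction (about 4 N), it stays where it is left.
- board2_c (a point): loose plywood board 80x80x14 mm, 0.3 kg, lying flat; grip block on its middle 42 mm (own x) by 24 mm (own y), top 66 mm above the underside. Point: centre, 33 mm above the underside. Dark steel bolts (14 mm wide, 3 to 11 mm above the underside) stand out of the middles of the +y (left), +x (front) and -y (right) edges, in 16 mm wide notches open above. 2 or 3 such boards.
- board2_left (a joint): how far the left bolt (in the +y edge) of board2 is pushed in, m: at 0 it stands 10 mm proud of the edge, at 0.010 it is flush, at 0.016 it is 6 mm below the edge (as deep as the stop's nose goes), 0.018 at most. Stiff by friction (about 4 N), it stays where it is left.
- board2_front (a joint): how far the front bolt (in the +x edge) of board2 is pushed in, m: at 0 it stands 10 mm proud of the edge, at 0.010 it is flush, at 0.016 it is 6 mm below the edge (as deep as the stop's nose goes), 0.018 at most. Stiff by friction (about 4 N), it stays where it is left.
- board2_right (a joint): how far the right bolt (in the -y edge) of board2 is pushed in, m: at 0 it stands 10 mm proud of the edge, at 0.010 it is flush, at 0.016 it is 6 mm below the edge (as deep as the stop's nose goes), 0.018 at most. Stiff by friction (about 4 N), it stays where it is left.
- board3_c (a point): loose plywood board 80x80x14 mm, 0.3 kg, lying flat; grip block on its middle 42 mm (own x) by 24 mm (own y), top 66 mm above the underside. Point: centre, 33 mm above the underside. Dark steel bolts (14 mm wide, 3 to 11 mm above the underside) stand out of the middles of the +y (left), +x (front) and -y (right) edges, in 16 mm wide notches open above. 2 or 3 such boards.
- board3_left (a joint): how far the left bolt (in the +y edge) of board3 is pushed in, m: at 0 it stands 10 mm proud of the edge, at 0.010 it is flush, at 0.016 it is 6 mm below the edge (as deep as the stop's nose goes), 0.018 at most. Stiff by friction (about 4 N), it stays where it is left.
- board3_front (a joint): how far the front bolt (in the +x edge) of board3 is pushed in, m: at 0 it stands 10 mm proud of the edge, at 0.010 it is flush, at 0.016 it is 6 mm below the edge (as deep as the stop's nose goes), 0.018 at most. Stiff by friction (about 4 N), it stays where it is left.
- board3_right (a joint): how far the right bolt (in the -y edge) of board3 is pushed in, m: at 0 it stands 10 mm proud of the edge, at 0.010 it is flush, at 0.016 it is 6 mm below the edge (as deep as the stop's nose goes), 0.018 at most. Stiff by friction (about 4 N), it stays where it is left.
- stop_face (a point): setting stop, fixed: steel bar 80 mm long (y), 20 deep, 26 high. Point: middle of the bar's front face, 9 mm above the bench; x points away from the robot into the bar. A nose here, 9 mm wide, 3 to 15 mm above the bench, stands 6.5 mm out of the face to -x; it enters a board's notch and pushes the bolt below the edge until the board's edge meets the face.
- bay0 (a point): plan position (at bench height) of a board's centre fully home in rack groove 0 of 0 (right) to 2 (left), 96 mm apart; fixed wooden rack. x points into the groove. Groove: 84 mm wide, walls from 50 mm before the point (pointed ends) to the back stop 40 mm behind it, bench as floor. Lips, 20 to 26 mm above the bench, from 34 mm before it, reach 8 mm in from each wall.
- bay1 (a point): plan position (at bench height) of a board's centre fully home in rack groove 1 of 0 (right) to 2 (left), 96 mm apart; fixed wooden rack. x points into the groove. Groove: 84 mm wide, walls from 50 mm before the point (pointed ends) to the back stop 40 mm behind it, bench as floor. Lips, 20 to 26 mm above the bench, from 34 mm before it, reach 8 mm in from each wall.
- bay2 (a point): plan position (at bench height) of a board's centre fully home in rack groove 2 of 0 (right) to 2 (left), 96 mm apart; fixed wooden rack. x points into the groove. Groove: 84 mm wide, walls from 50 mm before the point (pointed ends) to the back stop 40 mm behind it, bench as floor. Lips, 20 to 26 mm above the bench, from 34 mm before it, reach 8 mm in from each wall.

How it is judged:
At the end, for the whole second after the job is handed in: Every board present lies flat in one of the rack's grooves (any way round), its centre within 6 mm of the groove's home point in plan, tilted less than 0.06 rad and not raised more than 4 mm off the bench, and all three of its bolts are at least 2.5 mm below the edge (joint above 0.0125) (value of joint each of board1_left, board1_front, board1_right, board2_left, board2_front, board2_right, board3_left, board3_front, board3_right above 0.0125 m and (horizontal distance between board1_c and bay0 below 0.006 m or horizontal distance between board1_c and bay1 below 0.006 m or horizontal distance between board1_c and bay2 below 0.006 m) and height (world z) of each of board1_c, board2_c, board3_c below 0.037 m and angle between each of board1_c, board2_c, board3_c's own z axis and vertical below 0.06 rad and (horizontal distance between board2_c and bay0 below 0.006 m or horizontal distance between board2_c and bay1 below 0.006 m or horizontal distance between board2_c and bay2 below 0.006 m) and (horizontal distance between board3_c and bay0 below 0.006 m or horizontal distance between board3_c and bay1 below 0.006 m or horizontal distance between board3_c and bay2 below 0.006 m)); the robot touches nothing.
Of board1, board2, board3 only 2 to 3 are there at a start; the rules pass over those that are not, and their reading is None.
At some moment in a run one of board1, board2, board3 may be knocked a few centimetres aside while the robot is not near it.
Once in a run the grip may slacken for a moment while it holds something.
It also fails if it takes over 210 s, if anything falls off the work surface, if the arm or the gripper's body presses on something with over 40 N, if the wrist force passes 120 N, or if a joint passes its speed limit or range.

## Working session

There is one attempt and no reset: what is moved stays moved. The work goes in short steps, each a Python script; the robot and the scene stay as the last script left them, time stands still between calls to the robot, and variables do not carry over. Pictures are saved under pics/ and viewed, about 12 in all and at most 16, crops included, and the job is handed in when it is done.

```bash
mkdir -p pics; ls; python3 - <<'E'
from workcell import r, command_gripper, optics
import cv2, numpy as np
for n in ("top","side"):
    im,d=optics.get_image(n); cv2.imwrite(f"pics/{n}0.png",im[:,:,::-1]); np.savez(f"{n}0.npz",im=im,d=d)
    m=optics.camera_model(n); print(n,m["K"],m["R"],m["t"], -np.array(m["R"]).T@m["t"], (d==0).mean())
s=r.read_state(); print(s["time_s"],s["eef_pos"],s["eef_rot"],s["contact_force"],s["grip_width"],r.tip_extent)
E
```

```text
pics
top [[438.74957677   0.         275.08826893]
 [  0.         438.74957677 209.90650564]
 [  0.           0.           1.        ]] [[ 0.02644601 -0.99948633 -0.01810186]
 [-0.98425748 -0.02286899 -0.17525476]
 [ 0.17475077  0.02245168 -0.98435669]] [-0.09129161  0.51801653  1.04866135] [ 0.32902156 -0.10294241  1.12138913] 0.004022108843537415
side [[530.41721749   0.         284.15201508]
 [  0.         530.41721749 207.93011839]
 [  0.           0.           1.        ]] [[-0.99808178 -0.06048535 -0.01320197]
 [-0.0205821   0.52530236 -0.85066669]
 [ 0.05838789 -0.84876319 -0.52553963]] [0.5095887  0.1090094  1.13630633] [0.44450831 0.93801474 0.69663224] 0.0038945578231292517
0.1 [0.18957942 0.48922301 0.2556883 ] [ 1.83849074e-01  9.82954223e-01 -6.82301215e-04 -2.19216332e-04] [ 0.10658349  0.08531798 -0.55059256] 0.08535802381251668 0.025
```

View pics/top0.png

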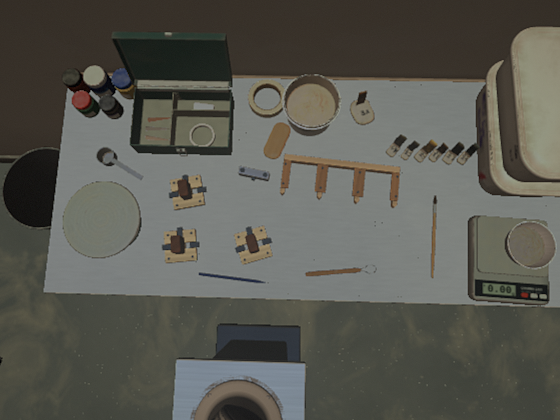

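View pics/side0.png

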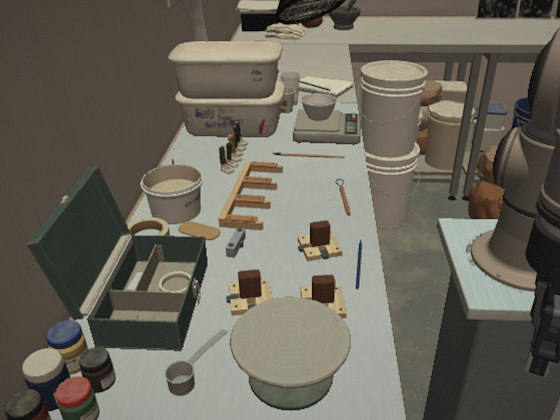

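```bash
cat > h.py <<'E'
from workcell import r, command_gripper, optics
import cv2, numpy as np
def world(n,d):
    m=optics.camera_model(n);K,R,t=map(np.array,(m["K"],m["R"],m["t"]))
    v,u=np.indices(d.shape); c=np.stack([(u-K[0,2])/K[0,0]*d,(v-K[1,2])/K[1,1]*d,d],-1)
    return (c-t)@R
def cast(n,uv,z):
    m=optics.camera_model(n);K,R,t=map(np.array,(m["K"],m["R"],m["t"]))
    uv=np.atleast_2d(uv).astype(float)
    o=-R.T@t; w=np.c_[uv,np.ones(len(uv))]@np.linalg.inv(K).T@R
    return o+w*((z-o[2])/w[:,2])[:,None]
E
python3 - <<'E'
from h import *
f=np.load("top0.npz"); im,d=f["im"],f["d"]; W=world("top",d)
hsv=cv2.cvtColor(im,cv2.COLOR_RGB2HSV)
c=im[145:285,145:425]; cv2.imwrite("pics/topcrop.png",cv2.resize(c,None,fx=2.85,fy=2.85,interpolation=cv2.INTER_CUBIC)[:,:,::-1])
print("bench z",[np.round(W[p],4).tolist() for p in [(270,150),(220,300),(260,400)]])
for name,(u,v) in dict(b1=(187,193),b2=(180,244),b3=(252,242),stop=(252,173),rack=(340,163),lip=(321,185),board=(175,205)).items(): print(name,im[v,u],hsv[v,u],np.round(W[v,u],4))
# boards: blocks by height 0.05..0.08
reg=np.zeros(d.shape,bool); reg[145:285,145:425]=1
mk=((W[...,2]>0.055)&(W[...,2]<0.08)&reg).astype(np.uint8)
n,l,s,c=cv2.connectedComponentsWithStats(mk)
for i in range(1,n):
    if s[i,4]>20:
        P=W[l==i]; rc=cv2.minAreaRect((P[:,:2]*1000).astype(np.float32)); print("block",s[i,4],c[i],P.mean(0).round(4),rc)
mk=((W[...,2]>0.008)&(W[...,2]<0.05)&reg).astype(np.uint8)
n,l,s,c=cv2.connectedComponentsWithStats(mk)
for i in range(1,n):
    if s[i,4]>40:
        P=W[l==i]; rc=cv2.minAreaRect((P[:,:2]*1000).astype(np.float32)); print("low",s[i],c[i].round(1),P.mean(0).round(4),np.percentile(P[:,2],[10,50,90]).round(4),rc)
E
```

```text
bench z [[0.3652, 0.2371, 0.0001], [0.503, -0.1424, 0.0007], [0.4065, -0.3964, 0.0021]]
b1 [66 48 40] [  9 100  66] [0.5544 0.1405 0.0627]
b2 [50 41 37] [ 9 66 50] [0.4275 0.1495 0.0638]
b3 [68 53 45] [10 86 68] [ 0.4363 -0.0253  0.067 ]
stop [102 107 116] [109  31 116] [ 0.6199 -0.0155  0.0215]
rack [136 113  83] [ 17  99 136] [ 0.6509 -0.2424  0.0236]
lip [112  82  58] [ 13 123 112] [ 0.5919 -0.194   0.0216]
board [121 108  86] [ 19  74 121] [0.5339 0.1828 0.0064]
block 195 [189.2        146.05128205] [0.675  0.142  0.0648] ((674.8360595703125, 147.95846557617188), (8.12349796295166, 211.95985412597656), 1.6792550086975098)
block 166 [183.03614458 187.15060241] [0.5687 0.1509 0.0643] ((569.5572509765625, 151.83047485351562), (42.03022766113281, 24.478958129882812), 10.913531303405762)
block 177 [175.79661017 243.23728814] [0.4291 0.1598 0.0642] ((429.2722473144531, 160.05831909179688), (41.9808235168457, 23.37114906311035), 3.5528454780578613)
block 168 [251.77380952 242.39285714] [ 0.4356 -0.0246  0.0647] ((436.4519958496094, -24.21995735168457), (41.96689987182617, 23.85212516784
[... 1036 characters left out ...]
.0146] [0.01   0.0132 0.0174] ((572.9589233398438, 152.04315185546875), (86.40034484863281, 97.67865753173828), 11.922751426696777)
low [163 227  37  36 791] [181.1 245.4] [0.4288 0.1584 0.0144] [0.0101 0.0133 0.0171] ((433.46527099609375, 160.37322998046875), (87.40916442871094, 92.3800277709961), 6.703878402709961)
low [234 226  39  38 783] [253.1 244.7] [ 0.435  -0.0244  0.0134] [0.01  0.013 0.016] ((440.4646911621094, -23.46915054321289), (88.14940643310547, 93.51720428466797), 17.447275161743164)
low [306 268  56   8 181] [333.5 271.3] [ 0.3735 -0.228   0.0107] [0.0085 0.0105 0.0131] ((373.72674560546875, -227.76052856445312), (11.392804145812988, 137.93063354492188), 6.235772132873535)
```

View pics/topcrop.png

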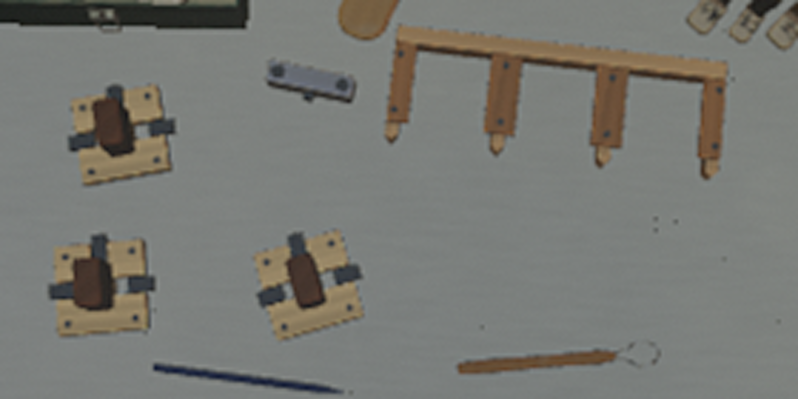

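```bash
cat >> h.py <<'E'
from scipy.spatial.transform import Rotation as Ro
STOP=np.array([0.6125,-0.0185]); SY=np.radians(-10.66)
BAY1=np.array([0.6045,-0.2425]); RY=np.radians(-5.57)
ax=lambda a: np.array([np.cos(a),np.sin(a)]); ay=lambda a: np.array([-np.sin(a),np.cos(a)])
bay=lambda k: BAY1+(k-1)*0.096*ay(RY)
FL=0   # 0 or pi: tool turned half round relative to board
def quat(yaw):   # tool down, jaws along board's own y
    y=np.r_[ay(yaw+FL),0]; z=np.array([0,0,-1.]); return Ro.from_matrix(np.c_[np.cross(y,z),y,z]).as_quat()
def blocks(d=None):
    if d is None: im,d=optics.get_image("top")
    W=world("top",d); mk=((W[...,2]>0.055)&(W[...,2]<0.08)).astype(np.uint8); mk[:150]=0; mk[285:]=0; mk[:,:145]=0; mk[:,425:]=0
    n,l,s,c=cv2.connectedComponentsWithStats(mk); out=[]
    for i in range(1,n):
        (cx,cy),(w,h),a=cv2.minAreaRect((W[l==i][:,:2]*1000).astype(np.float32))
        if w<h: w,h,a=h,w,a-90
        if abs(w-42)<6 and abs(h-24)<6: out.append((cx/1000,cy/1000,np.radians((a+90)%180-90)))
    return out
E
python3 - <<'E'
import h; from h import *
for n in ("top","side"):
    im,d=optics.get_image(n); W=world(n,d)
    if n=="top": print("blocks",np.round(blocks(d),4))
    for nm,b in dict(stop=(.58,.66,-.075,.04),rack=(.5,.7,-.42,-.085)).items():
        m=(W[...,0]>b[0])&(W[...,0]<b[1])&(W[...,1]>b[2])&(W[...,1]<b[3])&(W[...,2]>.009)&(W[...,2]<.035)
        k,l,s,c=cv2.connectedComponentsWithStats(m.astype(np.uint8)); i=1+np.argmax(s[1:,4]); P=W[l==i]
        print(n,nm,cv2.minAreaRect((P[:,:2]*1000).astype(np.float32)),np.percentile(P[:,2],[50,95]).round(4))
for fl in (0,np.pi):
    h.FL=fl
    for nm,p,a in [("b3",(.4364,-.0242),.326),("b1",(.5695,.1518),.19),("b2",(.4293,.16),.06)]+[("st%d"%k,STOP-.04*ax(SY),SY+k*np.pi/2) for k in (-1,0,1)]+[("bay%d_%d"%(j,k),bay(j),RY+k*np.pi/2) for j in (0,2) for k in (-1,0,1)]:
        q=r.solve_ik(np.r_[p,.055],quat(a)); print(round(fl,1),nm,None if q is None else np.round(q,2))
E
```

```text
blocks [[ 0.5691  0.1514  0.1834]
 [ 0.4289  0.16    0.0445]
 [ 0.4367 -0.0242  0.3084]]
top stop ((619.5428466796875, -19.89175796508789), (80.04719543457031, 26.992414474487305), 79.63408660888672) [0.0251 0.0294]
top rack ((607.5407104492188, -242.86245727539062), (300.3570251464844, 106.41070556640625), 84.27806854248047) [0.025  0.0286]
side stop ((614.9613647460938, -16.405170440673828), (84.52271270751953, 28.021465301513672), 77.6212158203125) [0.0253 0.0295]
side rack ((604.758544921875, -239.24386596679688), (306.3377380371094, 106.33928680419922), 84.67935943603516) [0.025  0.0287]
0 b3 [-0.23  0.48  2.   -0.    0.66 -2.13]
0 b1 [ 0.13  0.68  1.57 -0.    0.89 -1.63]
0 b2 [ 0.19  0.51  1.94 -0.    0.69 -1.44]
0 st-1 [-0.15  0.66  1.62 -0.    0.87  0.03]
0 st0 [-0.15  0.66  1.62 -0.    0.87 -1.54]
0 st1 None
0 bay0_-1 [-0.63  0.82  1.25 -0.    1.07 -0.53]
0 bay0_0 [-0.63  0.82  1.25 -0.    1.07 -2.1 ]
0 bay0_1 [-0.63  0.82  1.25 -0.    1.07  2.61]
0 bay2_-1 [-0.36  0.74  1.44 -0.    0.97 -0.26]
0 bay2_0 [-0.36  0.74  1.44 -0.    0.97 -1.83]
0 bay2_1 [-0.36  0.74  1.44 -0.    0.97  2.88]
3.1 b3 [-0.23  0.48  2.   -0.    0.66  1.01]
3.1 b1 [ 0.13  0.68  1.57 -0.    0.89  1.51]
3.1 b2 [ 0.19  0.51  1.94 -0.    0.69  1.7 ]
3.1 st-1 None
3.1 st0 [-0.15  0.66  1.62 -0.    0.87  1.6 ]
3.1 st1 [-0.15  0.66  1.62 -0.    0.87  0.03]
3.1 bay0_-1 [-0.63  0.82  1.25 -0.    1.07  2.61]
3.1 bay0_0 [-0.63  0.82  1.25 -0.    1.07  1.04]
3.1 bay0_1 [-0.63  0.82  1.25 -0.    1.07 -0.53]
3.1 bay2_-1 [-0.36  0.74  1.44 -0.    0.97  2.88]
3.1 bay2_0 [-0.36  0.74  1.44 -0.    0.97  1.31]
3.1 bay2_1 [-0.36  0.74  1.44 -0.    0.97 -0.26]
```

```bash
cat >> h.py <<'E'
STOP=np.array([0.611,-0.0169]); BAY1=np.array([0.603,-0.2408])
ZG,ZC=0.053,0.054
G=np.zeros(2)   # board centre minus TCP, in board axes
def st(): s=r.read_state(); return s["time_s"],s["eef_pos"].round(4) if hasattr(s["eef_pos"],"round") else np.round(s["eef_pos"],4),np.round(s["contact_force"],1),round(s["grip_width"],4)
def go(p,yaw=None,z=ZC,v=0.12,f=None): return r.move_straight(np.r_[p,z],None if yaw is None else quat(yaw),v,f)
def pick(b):
    command_gripper(0.06)
    r.reach(np.r_[b[:2],0.15],quat(b[2])); hit=go(b[:2],z=ZG,v=0.1,f=15)
    command_gripper(0.0,80); print("pick hit",hit,*st()); go(b[:2],z=ZC,v=0.03)
def press(yaw,off=(0,0),F=15):   # off: TCP minus board centre in stop axes
    u,w=ax(SY),ay(SY); base=STOP+off[1]*w
    go(base-(.078-off[0])*u,yaw,v=0.07)
    hit=go(base-(.030-off[0])*u,v=0.03,f=F); t,p,f,g=st(); e=p[:2]-STOP
    print("press hit",hit,"along",round(e@u,4),"lat",round(e@w,4),t,f,g)
    go(base-(.078-off[0])*u,v=0.1)
E
python3 - <<'E'
import h; from h import *
b=[x for x in blocks() if x[1]<.06][0]; print(b)
pick(b); press(SY-np.pi/2); print(*st())
im,d=optics.get_image("side"); cv2.imwrite("pics/s1.png",cv2.resize(im[170:330,160:400],None,fx=3,fy=3,interpolation=cv2.INTER_CUBIC)[:,:,::-1])
E
```

```text
(0.43642254638671873, -0.02411734199523926, np.float64(0.30515618297785746))
pick hit False 4.2417 [ 0.4365 -0.0239  0.0536] [-2.   1.7  5.2] 0.0232
press hit True along -0.0406 lat -0.0 7.8833 [-1.4 -0.4  5.5] 0.0227
8.3833 [ 0.535  -0.0026  0.0541] [ 0.3  0.1 -3.9] 0.0231
```

View pics/s1.png

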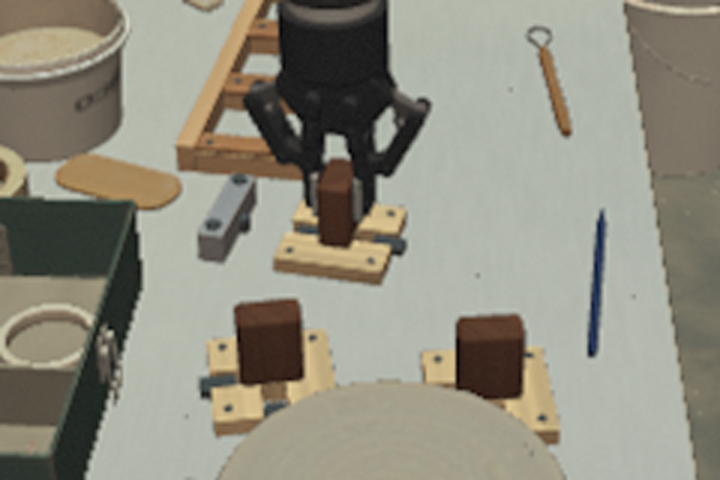

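```bash
cat >> h.py <<'E'
def regrip(yaw):   # set down, turn the hand half round, grip again
    global FL
    p=r.read_state()["eef_pos"][:2]
    go(p,z=ZG,v=0.03); command_gripper(0.05); go(p,z=0.1,v=0.1); FL=np.pi-FL
    r.reach(np.r_[p,0.1],quat(yaw)); go(p,z=ZG,v=0.1,f=15); command_gripper(0.0,80); go(p,z=ZC,v=0.03); print("regrip",*st())
E
python3 - <<'E'
import h; from h import *
press(SY); h.regrip(SY); press(SY+np.pi/2); print(*st())
im,d=optics.get_image("side"); cv2.imwrite("pics/s2.png",cv2.resize(im[200:290,200:340],None,fx=5,fy=5,interpolation=cv2.INTER_CUBIC)[:,:,::-1])
E
```

```text
press hit True along -0.0393 lat 0.0 11.3667 [-1.7 -0.4  5.2] 0.023
regrip 16.9917 [ 0.5346 -0.0025  0.0539] [-1.4  0.9  0.8] 0.0234
press hit True along -0.0539 lat -0.0001 19.6167 [-1.9  0.4  4.2] 0.0229
19.9833 [ 0.534  -0.0024  0.0541] [-5.   1.4  4.4] 0.0233
```

View pics/s2.png

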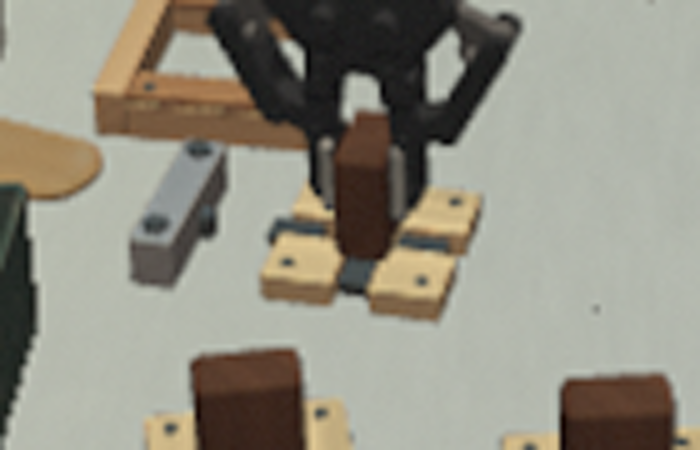

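```bash
python3 - <<'E'
import h; from h import *
h.FL=np.pi
press(SY+np.pi/2,F=25); print(*st())
im,d=optics.get_image("side"); cv2.imwrite("pics/s3.png",cv2.resize(im[200:290,200:340],None,fx=5,fy=5,interpolation=cv2.INTER_CUBIC)[:,:,::-1])
E
```

```text
press hit True along -0.0404 lat 0.0 21.5167 [-2.2 -0.6  5.9] 0.023
22.025 [ 0.5338 -0.0023  0.0544] [-6.7  1.8  7.4] 0.0235
```

View pics/s3.png

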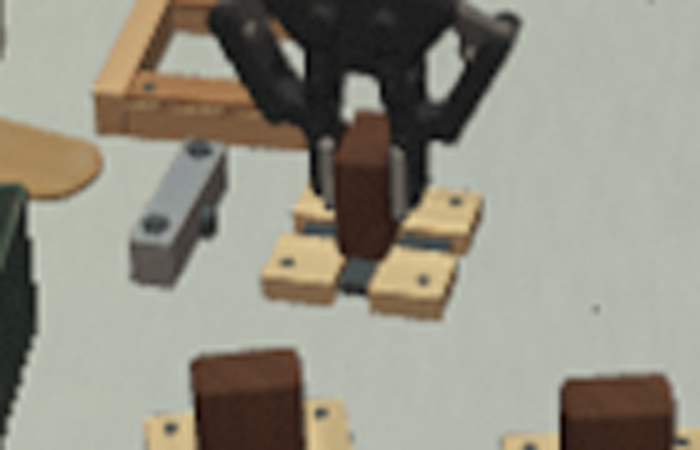

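```bash
cat >> h.py <<'E'
def insert(k,gx=0.0,F=20):   # gx: board centre minus TCP along own x; board yaw RY+90
    yaw=RY+np.pi/2; c=bay(k)-gx*ax(yaw); u,w=ax(RY),ay(RY)
    p=r.read_state()["eef_pos"][:2]
    go((0.475,p[1]-.01),yaw); go(c-.115*u,yaw,v=0.15)
    hit=go(c+.010*u,v=0.05,f=F); t,p,f,g=st(); e=p[:2]-bay(k)
    print("insert hit",hit,"along",round(e@u,4),"lat",round(e@w,4),t,f,g)
def release():
    p=r.read_state()["eef_pos"][:2]; go(p,z=ZG,v=0.03); command_gripper(0.034); go(p,z=0.14,v=0.15); print("released",*st())
E
python3 - <<'E'
import h; from h import *
h.FL=np.pi
insert(0,-0.0011)
im,d=optics.get_image("side"); a=cv2.resize(im[150:250,190:350],None,fx=5,fy=5,interpolation=cv2.INTER_CUBIC); cv2.imwrite("pics/s4.png",a[:,:,::-1])
E
```

```text
insert hit True along -0.0002 lat 0.0013 27.0 [-2.8  0.6  4.5] 0.0234
```

View pics/s4.png

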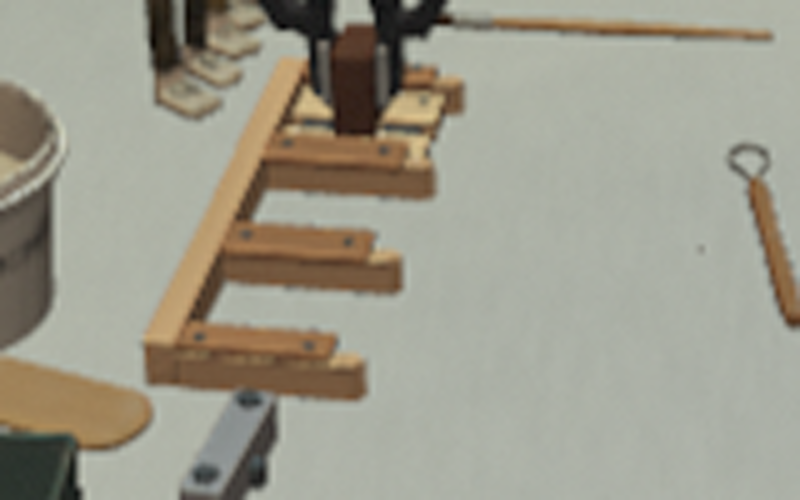

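```bash
cat >> h.py <<'E'
def P(yaw,off=(0,0)):
    import io,contextlib
    for k in range(2):
        b=io.StringIO()
        with contextlib.redirect_stdout(b): press(yaw,off,25)
        s=b.getvalue().strip(); print(s); a=float(s.split("along")[1].split()[0])
        if a>-.0435: return a
    raise SystemExit("press short")
def work(b):
    global FL
    FL=0; b=np.array(b); b[:2]-=.001*ax(b[2])
    pick(b); P(SY-np.pi/2); a=P(SY); gx=-.0404-a; print("gx",round(gx,4)); regrip(SY); P(SY+np.pi/2); return gx
E
python3 - <<'E'
import h; from h import *
h.FL=np.pi; release()
bs=blocks(); print(np.round(bs,4)); b=max((x for x in bs if x[1]>.05),key=lambda x:x[0])
gx=work(b); open("gx","w").write(str(gx)); print(np.round(blocks(),4))
im,d=optics.get_image("side"); cv2.imwrite("pics/s5.png",cv2.resize(im[130:330,190:350],None,fx=3,fy=3,interpolation=cv2.INTER_CUBIC)[:,:,::-1])
E
```

```text
released 28.3 [ 0.5931 -0.3347  0.139 ] [-0.5 -0.4  0.3] 0.0338
[[0.5693 0.1517 0.1735]]
pick hit False 32.0333 [0.5688 0.1519 0.0539] [-0.5  2.9  6.2] 0.0233
press hit True along -0.0544 lat 0.0002 35.625 [-2.3  0.4  5.1] 0.023
press hit True along -0.0529 lat 0.0001 37.2333 [-2.2  0.4  5.5] 0.0234press short
```

```bash
python3 - <<'E'
import h; from h import *
print(*st()); print(np.round(blocks(),4))
im,d=optics.get_image("side"); a=cv2.resize(im[190:330,190:390],None,fx=4,fy=4,interpolation=cv2.INTER_CUBIC)
cv2.imwrite("pics/s5.png",a[:,:,::-1])
E
```

```text
37.625 [ 0.5342 -0.0025  0.0543] [-4.3 -0.6  7.8] 0.0226
[[ 0.5945 -0.3396  1.4618]]
```

View pics/s5.png

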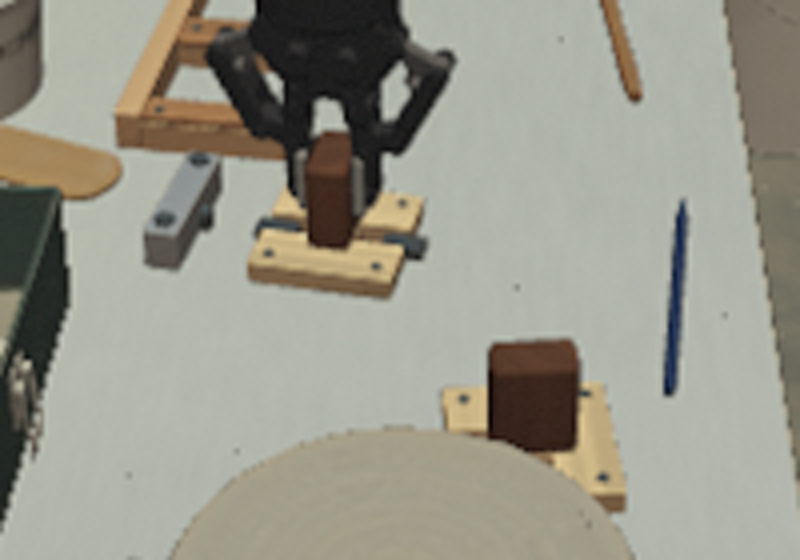

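```bash
sed -i 's/hit=go(base-(.030-off\[0\])\*u,v=0.03,f=F)/hit=go(base-(.036-off[0])*u,v=0.015,f=F)/; s/press(yaw,off,25)/press(yaw,off,32)/' h.py
python3 - <<'E'
import h; from h import *
P(SY-np.pi/2); print(*st())
E
```

```text
press hit True along -0.0526 lat 0.0002 39.825 [-1.7 -0.2  5. ] 0.0232
press hit True along -0.0525 lat 0.0002 42.3167 [-1.8  0.7  5.1] 0.0234press short
```

```bash
python3 - <<'E'
import h; from h import *
u=ax(SY)
print(*st()); hit=go(STOP-.044*u,v=0.015,f=40); t,p,f,g=st(); print(hit,(p[:2]-STOP)@u,*st())
im,d=optics.get_image("side"); a=cv2.resize(im[200:280,210:310],None,fx=4,fy=4,interpolation=cv2.INTER_CUBIC)
im,d=optics.get_image("top"); b=cv2.resize(im[155:225,220:290],None,fx=4.57,fy=4.57,interpolation=cv2.INTER_CUBIC)
cv2.imwrite("pics/s6.png",np.hstack([a,b[:320,:320]])[:,:,::-1])
E
```

```text
42.7167 [ 0.5342 -0.0025  0.0544] [-3.4  0.8  7.6] 0.023
True -0.07723535347296802 43.5917 [ 0.5351 -0.0026  0.055 ] [-2.2  0.4  5.5] 0.0234
```

View pics/s6.png

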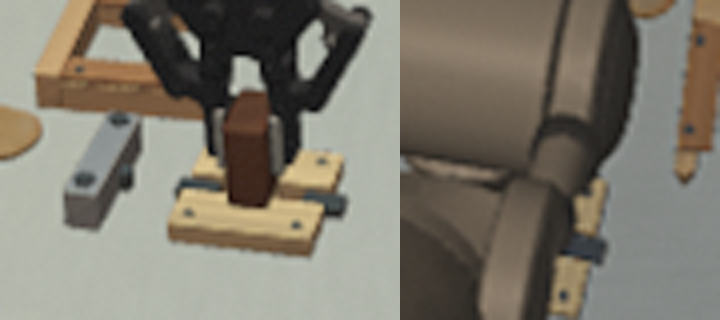

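```bash
sed -i 's/ZG,ZC=0.053,0.054/ZG,ZC=0.053,0.0565/' h.py
python3 - <<'E'
import h; from h import *
u=ax(SY); p=r.read_state()["eef_pos"][:2]
go(p,v=.02); print(*st()); go(STOP-.075*u); print(*st())
for a in (-.058,-.05,-.044,-.0415,-.0395):
    hit=go(STOP+a*u,v=0.02,f=60); t,p,f,g=st(); print(a,hit,round((p[:2]-STOP)@u,4),p,f,g)
    if hit: break
go(STOP-.078*u); print(*st())
E
```

```text
43.9417 [ 0.5346 -0.0026  0.0558] [ 0.4  0.7 -2.7] 0.023
44.1917 [ 0.5373 -0.0031  0.0562] [-0.1 -0.4 -3.7] 0.0231
-0.058 False -0.0581 [ 0.5539 -0.0061  0.0565] [-0.4 -0.  -3. ] 0.0234
-0.05 False -0.0504 [ 0.5615 -0.0076  0.0564] [-3.9  1.1 -2.7] 0.0235
-0.044 False -0.0439 [ 0.5679 -0.0088  0.0563] [-2.8  0.1 -4.7] 0.0232
-0.0415 False -0.0414 [ 0.5703 -0.0092  0.0563] [-2.2  1.3 -4.3] 0.0231
-0.0395 False -0.0396 [ 0.5721 -0.0096  0.0563] [-3.8  1.5 -5.7] 0.0231
47.1833 [ 0.5361 -0.0029  0.0573] [-0.3 -0.7 -4.5] 0.0231
```

```bash
python3 - <<'E'
import h; from h import *
u=ax(SY); go(STOP-.045*u)
for a in np.arange(-.040,-.030,.001):
    hit=go(STOP+a*u,v=0.01,f=20); t,p,f,g=st(); print(round(a,4),hit,round((p[:2]-STOP)@u,4),f,g)
    if hit or f[0]<-12: break
go(STOP-.078*u); print(*st())
E
```

```text
-0.04 False -0.0401 [ 0.4  0.7 -4.2] 0.023
-0.039 False -0.0395 [-2.8  0.4 -1.9] 0.0233
-0.038 False -0.0394 [-5.1  0.7 -0.8] 0.023
-0.037 False -0.0392 [-7.6  1.6  0.1] 0.0232
-0.036 False -0.0391 [-11.    1.8   3.1] 0.0233
-0.035 False -0.0389 [-12.6   2.9   4.5] 0.0231
50.0167 [ 0.5357 -0.0027  0.057 ] [ 0.8  0.2 -3.2] 0.023
```

```bash
sed -i 's/gx=-.0404-a/gx=-.0391-a/; s/(.036-off\[0\])\*u,v=0.015/(.0355-off[0])*u,v=0.025/; s/a>-.0435/a>-.0425/' h.py
python3 - <<'E'
import h; from h import *
a=P(SY); gx=-.0391-a; print("gx",gx); h.regrip(SY); P(SY+np.pi/2); insert(1,gx)
im,d=optics.get_image("side"); a=cv2.resize(im[150:250,190:350],None,fx=5,fy=5,interpolation=cv2.INTER_CUBIC); cv2.imwrite("pics/s7.png",a[:,:,::-1])
E
```

```text
press hit False along -0.0395 lat 0.0002 53.5833 [-14.9   3.    6.6] 0.0233
gx 0.0003999999999999976
regrip 59.3083 [ 0.5355 -0.0027  0.0563] [-0.1  0.2 -4.4] 0.0229
press hit False along -0.04 lat 0.0002 62.875 [-17.2   3.4   6.3] 0.023
insert hit True along -0.0007 lat -0.0001 67.7917 [-0.4  0.  -3. ] 0.0233
```

View pics/s7.png

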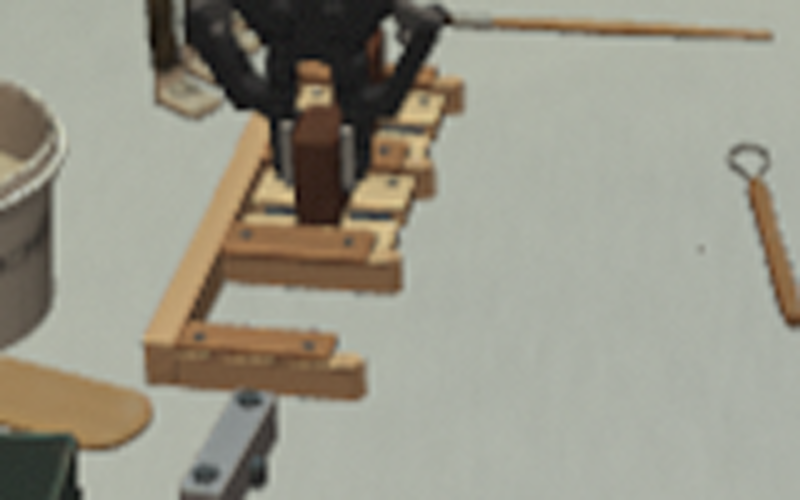

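```bash
python3 - <<'E'
import h; from h import *
h.FL=np.pi; u,w=ax(RY),ay(RY); p0=r.read_state()["eef_pos"][:2]
for a in (.001,.002,.004,.006):
    hit=go(p0+a*u,v=0.02,f=30); t,p,f,g=st(); print(a,hit,((p[:2]-bay(1))@u).round(4),((p[:2]-bay(1))@w).round(4),f,p[2])
release()
print(np.round(blocks(),4))
E
```

```text
0.001 False -0.0 0.0001 [-0.3  0.1 -3.3] 0.0564
0.002 False 0.0001 0.0002 [-5.  -0.1 -0. ] 0.0563
0.004 False 0.0004 0.0002 [-11.8   1.3   2.7] 0.0563
0.006 False 0.0006 0.0002 [-19.4   1.5   8. ] 0.0564
released 70.2 [ 0.6032 -0.2404  0.1391] [-0.1  0.3 -1.2] 0.0337
[]
```

```bash
python3 - <<'E'
import h; from h import *
r.movej([1.055,.342,1.524,0,1.275,-.146])
im,d=optics.get_image("top"); print(np.round(blocks(d),4),*st())
cv2.imwrite("pics/t2.png",cv2.resize(im[140:300,130:430],None,fx=2.6,fy=2.6,interpolation=cv2.INTER_CUBIC)[:,:,::-1])
E
```

```text
[[ 0.6038 -0.2423  1.5226]
 [ 0.5943 -0.34    1.5034]
 [ 0.4288  0.1598  0.0625]] 73.275 [0.1904 0.4895 0.2562] [ 0.6  0.4 -0.5] 0.0338
```

View pics/t2.png

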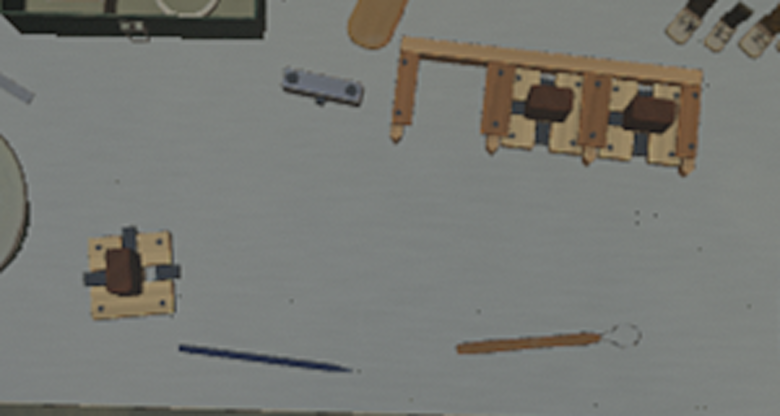

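```bash
python3 - <<'E'
import h; from h import *
b=max(blocks(),key=lambda x:x[1]); print(b)
gx=work(b); open("gx","w").write(str(gx)); print(*st())
im,d=optics.get_image("side"); cv2.imwrite("pics/s8.png",cv2.resize(im[200:290,200:340],None,fx=5,fy=5,interpolation=cv2.INTER_CUBIC)[:,:,::-1])
E
```

```text
(0.42919927978515626, 0.16060325622558594, np.float64(0.09389246564848247))
pick hit False 76.7833 [0.4288 0.1608 0.0537] [-0.1  1.7  5.5] 0.0233
press hit False along -0.04 lat 0.0001 81.825 [-17.2   3.2   6.7] 0.0231
press hit False along -0.0391 lat 0.0001 85.9667 [-14.2   2.6   6.2] 0.0232
gx 0.0
regrip 91.6917 [ 0.5355 -0.0027  0.0563] [-0.2  0.3 -4.5] 0.0236
press hit False along -0.0401 lat 0.0001 95.2583 [-17.8   2.2   6.9] 0.0236
95.8333 [ 0.5358 -0.0028  0.057 ] [-0.  -0.5 -4.1] 0.0231
```

View pics/s8.png

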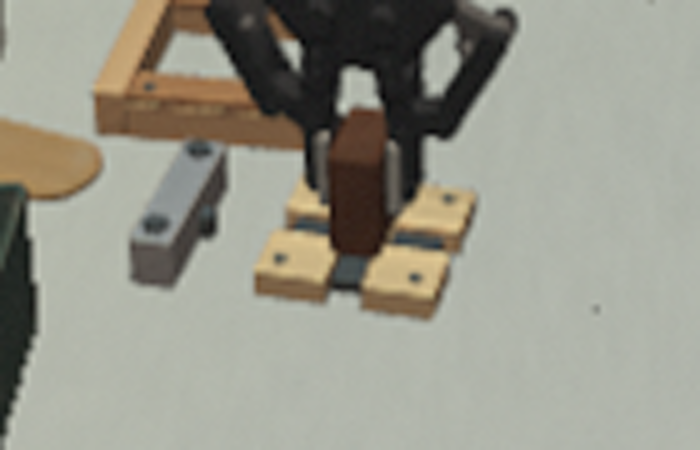

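```bash
python3 - <<'E'
import h; from h import *
h.FL=np.pi; insert(2,float(open("gx").read()),F=30)
u,w=ax(RY),ay(RY)
hit=go(bay(2)+.006*u,v=0.02,f=40); t,p,f,g=st(); print(hit,((p[:2]-bay(2))@u).round(4),((p[:2]-bay(2))@w).round(4),f)
if ((p[:2]-bay(2))@u)<-.003: raise SystemExit("short")
release(); r.movej([1.055,.342,1.524,0,1.275,-.146])
b=blocks(); print(np.round(b,4)); print([np.round(bay(k),4) for k in range(3)],*st())
for n,(y0,y1,x0,x1) in dict(top=(145,225,270,410),side=(150,250,200,340)).items():
    im,d=optics.get_image(n); cv2.imwrite(f"pics/f_{n}.png",cv2.resize(im[y0:y1,x0:x1],None,fx=5.5,fy=5.5,interpolation=cv2.INTER_CUBIC)[:,:,::-1])
E
```

```text
insert hit True along -0.0006 lat 0.0003 99.7 [ 0.   0.4 -3.4] 0.023
False 0.0009 0.0003 [-16.4   1.    4.4]
released 101.575 [ 0.6127 -0.1448  0.1391] [-0.4  0.1 -1. ] 0.0343
[[ 0.6124 -0.1474  1.4342]
 [ 0.6035 -0.2425  1.478 ]
 [ 0.5942 -0.3395  1.4702]]
[array([ 0.5937, -0.3363]), array([ 0.603 , -0.2408]), array([ 0.6123, -0.1453])] 104.35 [0.1905 0.4895 0.2562] [0.4 1.  0.1] 0.0339
```

View pics/f_top.png

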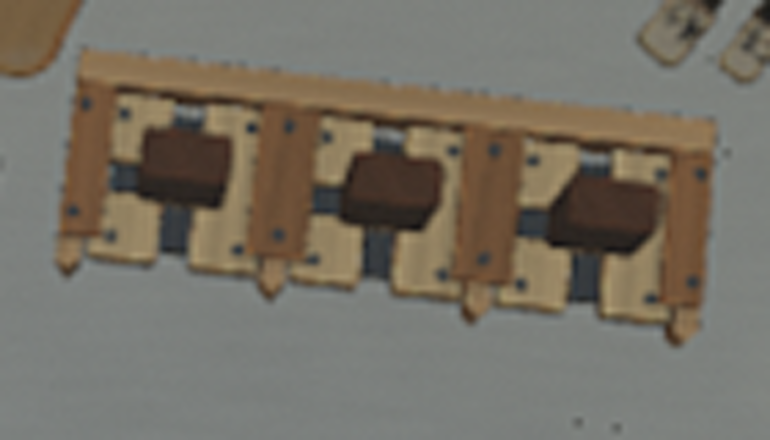

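View pics/f_side.png

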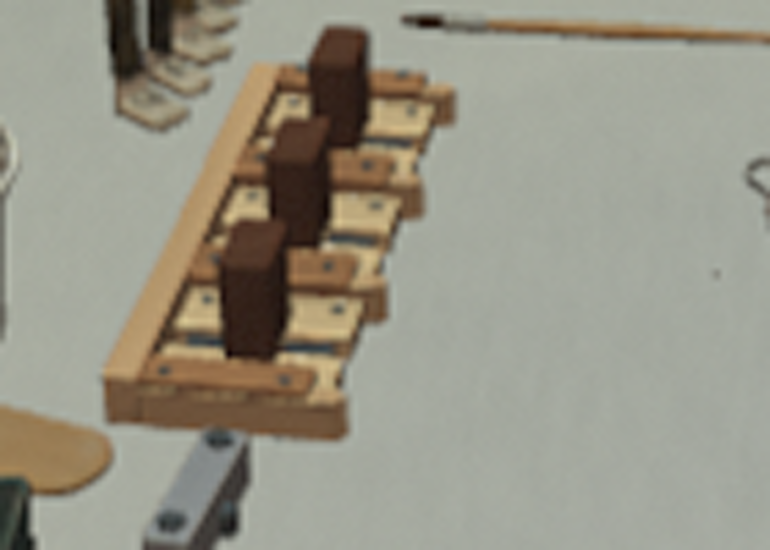

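```bash
python3 -c "
from workcell import r
r.finish_job(); print(r.read_state()['time_s'])"
```

```text
the job is handed in; nothing more can be done
the job is handed in; nothing more can be done
```

I pressed in all three bolts on each of the three boards, slid the boards home into grooves 0, 1 and 2 and let go. I handed the job in at about 104 s, with the arm clear.

**Placement:** In the last pictures all three boards lie flat under the lips. The top camera puts their grip blocks within about 1–3 mm of the home points I worked with. The groove 0 board is the furthest off, about 3 mm to the side. I had averaged the two cameras, which disagreed by up to about 4–6 mm. I put the 3 mm down to that, because the grip itself read 1.3 mm sideways from that home point or less in every groove.

**Bolts:** For the boards in grooves 1 and 2, pressing ran until the edge met the bar with about 13–17 N of steady force. That gives a depth of about 16 mm.

**Checks that failed or disagreed:**
- **False force stops:** My first presses ended early because the board was dragging on the bench. I fixed this by carrying boards about 3 mm higher.
- **First board (groove 0):** It was pressed before that fix. Its edge stopped about 1 mm short of the bar, so its bolts should be at about 14.5–15 mm against the 12.5 mm needed. I judged that from positions and pictures and did not press them again. In the final pictures two of its bolts are hidden, and the visible one looks recessed like those on the other boards.

I saw no knocked board and no slackened grip.

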